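# Sort four tools back onto their own shadow boards

## Task

Every one of the four things (block plane, sanding block, tape measure, jar) has been left on a board that belongs to another. Swap them round so that each lies on the board cut to its own outline, centred on the dark inlay and lined up with it (either way round), using the empty rubber mat or another free spot on the way. Keep the jar upright and leave the tin of nails where it stands.

Things in the scene. Friction and masses are not known exactly. Their poses are not given: they have to be found in the camera images.
- block_plane: Small iron block plane, dark with a pale knob, 51 x 156 x 59 mm high, about 0.7 kg. Origin: centre of its underside; y along its length (knob at -y), x across, z up. Its iron sides are upright, 51 mm apart, from 6 to 32 mm above the underside along nearly the whole length, to be gripped near the middle. Starts on a wrong board, roughly crosswise.
- sanding_block: Sanding block, a brown cork slab with dark abrasive paper round its lower part, 66 x 110 x 31 mm high, 70 g; gripped across, the cork measures 62 mm. Origin: 1 mm under the centre of its underside, so it reads 7 mm above the bench when lying on an 8 mm board; y along its length, x across, z up. Starts on a wrong board, roughly crosswise.
- tape_measure: Dark tape measure standing on its edge, 36 x 72 x 62 mm high, 0.21 kg. Origin: centre of its underside; y along the 72 mm length, x across (32 to 36 mm between the flat sides to be gripped), z up. Starts on a wrong board, roughly crosswise.
- jar: Clear round screw-top jar with a red lid, standing upright, 99 mm high, 0.44 kg; the body is 60 mm across up to 88 mm, the lid above that 65 mm; grip it high (about 80 mm up), as a gripper reaching lower may press on the lid. Origin: centre of its underside; z up along its axis; its yaw does not matter. Starts on a wrong board.
- plane_board: Fixed plywood board, 8 mm thick, with a flat dark inlay in the outline of its tool (18 mm plywood border all round) and two small screw heads; oblong, by far the longest: 87 x 192 mm (inlay 51 x 156), for the block plane. Origin: centre of its underside, on the bench; z up, y along the 192 mm.
- sanding_board: Fixed plywood board, 8 mm thick, with a flat dark inlay in the outline of its tool (18 mm plywood border all round) and two small screw heads; oblong, the broadest: 102 x 146 mm (inlay 66 x 110), for the sanding block. Origin: centre of its underside, on the bench; z up, y along the 146 mm.
- tape_board: Fixed plywood board, 8 mm thick, with a flat dark inlay in the outline of its tool (18 mm plywood border all round) and two small screw heads; oblong, the smallest: 72 x 108 mm (inlay 36 x 72), for the tape measure. Origin: centre of its underside, on the bench; z up, y along the 108 mm.
- jar_board: Fixed plywood board, 8 mm thick, with a flat dark inlay in the outline of its tool (18 mm plywood border all round) and two small screw heads; round, 101 mm across (inlay 65 across), for the jar. Origin: centre of its underside, on the bench; z up, yaw does not matter.
- mat: Empty square dark rubber mat fixed on the bench, 150 x 150 x 4 mm: a free spot on which one thing can be put for the time being. Origin: centre of its underside, on the bench; z up, sides along x and y.
- nail_tin: Bystander: open grey steel tin with nails, 60 mm high, 69 mm in diameter with a few nail ends sticking out, standing at the left of the work. Origin: close to the centre of its underside.
Not all that is in view belongs to the job. Leave any purple or turquoise look-alike of the tape_board alone.

How it is judged (in metres and radians):
At the end, for the whole second after the job is handed in: Each of the four things rests upright, released and at rest on its own board: its centre within 15 mm of the board's centre and, except for the jar, its length within 0.2 rad of the board's length, either way round (horizontal distance between block_plane and plane_board below 0.015 m and z of block_plane in the frame of plane_board between 0.003 and 0.013 m and angle between each of block_plane, sanding_block, tape_measure, jar's own z axis and vertical below 0.1 rad and linear speed of each of block_plane, sanding_block, tape_measure, jar below 0.02 m/s and angular speed of each of block_plane, sanding_block, tape_measure, jar below 0.2 rad/s and contact force between the fingers and block_plane below 0.1 N and angle between the y axis of block_plane and the y axis of plane_board, either way round below 0.2 rad and horizontal distance between sanding_block and sanding_board below 0.015 m and z of sanding_block in the frame of sanding_board between 0.003 and 0.013 m and contact force between the fingers and sanding_block below 0.1 N and angle between the y axis of sanding_block and the y axis of sanding_board, either way round below 0.2 rad and horizontal distance between tape_measure and tape_board below 0.015 m and z of tape_measure in the frame of tape_board between 0.003 and 0.013 m and contact force between the fingers and tape_measure below 0.1 N and angle between the y axis of tape_measure and the y axis of tape_board, either way round below 0.2 rad and horizontal distance between jar and jar_board below 0.015 m and z of jar in the frame of jar_board between 0.003 and 0.013 m and contact force between the fingers and jar below 0.1 N); the robot touches nothing.
It fails at once if the jar is tipped over (more than 0.5 rad) (angle between jar's own z axis and vertical above 0.5 rad).
It fails at once if the tin of nails is shifted by more than 30 mm (distance of nail_tin from where it was at the start of the episode above 0.03 m).
It also fails if it takes over 144 s, if anything falls off the work surface, if the arm or the gripper's body presses on something with over 40 N, if the wrist force passes 120 N, or if a joint passes its speed limit or range.

## Robot

A 6-joint arm with a two-finger parallel gripper is mounted at the origin on a cart in front of the work surface, level with it; the furniture and walls round the work are solid. World frame = base frame: x ahead of the robot, y to its left, z up, the work surface at z = 0. Lengths are in m, angles in degrees, forces in N, time in s.
With the tool pointing down it reaches from about 0.3 to 0.75 m from the base axis. Payload 8.5 kg.
Tool frame: the origin (TCP) lies at the very end of the fingers, on their centre line; the grasp point (between the pads) lies 19 mm behind it (env.hold_point_z is the distance from the TCP to the grasp point, in m); z points along the fingers, y is the line along which they close (so a half turn about z gives the same grasp; the last joint's range is limited). The gripper opens to 85 mm and grips with 20 to 120 N. Pads are 22 mm wide; open, the fingers measure 114 mm over their backs; the gripper's body (76 mm by 85 mm) begins 54 mm behind the grasp point. The pads swing forward as they close: fully open they stand 13 mm farther back than shut.
Start: joints at [-88.94, 21.807, 74.336, -0, 83.858, -12.336], TCP at [0.127, -0.535, 0.231] pointing down, gripper open.
Joint ranges: [-178.18, 178.18], [-50.72, 133.34], [12.68, 142.11], [-81.47, 261.47], [9.98, 163.14], [-165.26, 165.26]. Speed limits (degrees/s): [136.94, 136.94, 180, 180, 180, 180].

## Interface

Orientations are given as a 3x3 rotation matrix whose columns are the frame's x, y, z axes.
In Python, from rig import env, optics gives the robot as it stands.
- The arm moves only by the shell command python3 -m jog 'ROWS' [OPENING] [FORCE]. ROWS is JSON, a list of rows, each an object with "linear": the shift along the tool's x, y, z in units of 40 mm (1.0 is 40 mm), a list of three; "roll": the turn about the tool's z in units of 5 degrees (1.0 is 5 degrees). A call has 1 to 12 rows; each row shifts and turns the commanded pose from where the row before left it, along the tool's axes as they then stand; what a row does not reach is not made up. A row lasts 1/12 s, in which the tool goes at most 41.7 mm and 7.16 degrees, less where a joint would pass 70% of its speed; a pose out of reach is approached as far as the arm can. A call is refused whole if a number of a shift passes 1 or a number of a turn 1, either way. A call with a gripper value outside its range is refused whole. OPENING is the opening, from -1 (shut) to 1 (fully open), set as the call begins (- or left out, the last holds). The fingers move at their own pace and stop on an object; FORCE is the grip in N (left out, the last holds). Time passes only in rows, so rows that do not move let the fingers close. It gives the time, the measured TCP pose, the force, the opening and the grip force at its end, in the units of the state.
- env.observe(): the state, without advancing time (a new reading comes with each control period).
- optics.get_image(name): name is "scene" or "top" or "wrist"; returns the picture (400x640x3 uint8, red, green, blue); there is no depth.
- optics.calibration(name): a dict with "fov_y" (degrees; the focal length in pixels is half the picture's height over the tangent of half this angle, whatever the lens; pixels are square), "cx", "cy" (the principal point, pixels), "D" ([k1, k2, p1, p2, k3] as OpenCV has them; the pictures are not rectified), "T" (4x4, takes a point from camera to world coordinates). Camera axes: x right, y down, z forward; pixel columns grow to the right and rows downward; lengths in m; the calibration is good to about 2 mm. A picture is of the moment at which its call begins: read the wrist's pose just before it. calibration takes no time and is no camera call; for the wrist camera it gives the pose at the moment of the call.
- env.close_job(): hands the job in; it is judged then, once.
The state is a dict: "time_s": time; "q": joint angles; "qvel": joint speeds; "joint_efforts": joint torques, N m; "position": TCP position; "tool_rot": TCP orientation; "ft_force": force on the tool from outside, world axes, zero at the start; "wrist_torque": the same for the moment, N m; "grip_width": finger opening in m; "gripper_force": force on a finger pad.
Only numpy, scipy, OpenCV 4.12 (cv2) and the standard library are available. Lean on these libraries where they do the work, as an engineer would, in place of code of your own. Each camera call takes 0.05 s, during which the arm holds its last target. There are 200 camera calls.

## Working session

There is one attempt and no reset: what is moved stays moved. The work goes in short steps, Python scripts to look and compute and a shell command to move; the robot and the scene stay as the last step left them, time stands still between calls to the robot, and variables do not carry over. Pictures are saved under pics/ and viewed, at most 14 in all, crops included, and the job is handed in when it is done.

```bash
mkdir -p pics; ls; python3 - <<'E'
from rig import env, optics
import cv2
for n in ("top","scene"):
    im=optics.get_image(n); cv2.imwrite(f"pics/{n}0.png",im[:,:,::-1])
    c=optics.calibration(n); print(n,c)
s=env.observe();print(s['time_s'],s['position'],s['tool_rot'],s['grip_width'],env.hold_point_z)
E
```

```text
pics
top {'fov_y': 50.05221513721123, 'cx': 322.248031268704, 'cy': 207.8618655122165, 'D': array([-0.11021163,  0.        ,  0.        ,  0.        ,  0.        ]), 'T': array([[-0.02387364, -0.98949385,  0.14259023,  0.32102447],
       [-0.99948352,  0.02669317,  0.01789337,  0.06116682],
       [-0.02151156, -0.14208941, -0.98962006,  1.11307419],
       [ 0.        ,  0.        ,  0.        ,  1.        ]])}
scene {'fov_y': 42.2130097952248, 'cx': 316.73418414244367, 'cy': 198.72642674919175, 'D': array([0.04018708, 0.        , 0.        , 0.        , 0.        ]), 'T': array([[-0.5557009 , -0.64982394,  0.51858014, -0.31974277],
       [-0.83128205,  0.42460797, -0.35871748,  0.63334574],
       [ 0.01290995, -0.63042599, -0.776142  ,  1.23929731],
       [ 0.        ,  0.        ,  0.        ,  1.        ]])}
0.1 [ 0.12741529 -0.53475567  0.23075838] [[ 9.72794365e-01  2.31670288e-01 -1.36933662e-05]
 [ 2.31670089e-01 -9.72793451e-01  1.36782393e-03]
 [ 3.03563346e-04 -1.33378375e-03 -9.99999064e-01]] 0.0854359546386304 0.0187
```

View pics/top0.png

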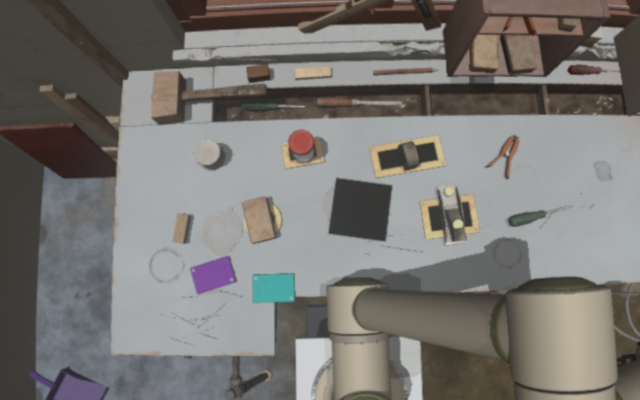

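View pics/scene0.png

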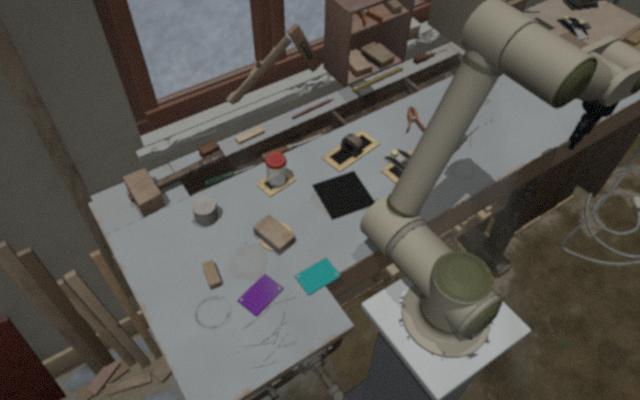

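```bash
cat > h.py <<'E'
import numpy as np, cv2
from rig import env, optics
def K(c,h=400):
    f=h/2/np.tan(np.radians(c['fov_y']/2)); return np.array([[f,0,c['cx']],[0,f,c['cy']],[0,0,1.]])
def px2w(c,uv,z):
    p=cv2.undistortPoints(np.float64(uv).reshape(-1,1,2),K(c),np.float64(c['D'])).reshape(-1,2)
    d=np.c_[p,np.ones(len(p))]@c['T'][:3,:3].T; o=c['T'][:3,3]
    return (o+d*((z-o[2])/d[:,2])[:,None])[:,:2]
def w2px(c,P):
    Ti=np.linalg.inv(c['T']); return cv2.projectPoints(np.float64(P).reshape(-1,1,3),cv2.Rodrigues(Ti[:3,:3])[0],Ti[:3,3],K(c),np.float64(c['D']))[0].reshape(-1,2)
def ortho(im,c,x0,x1,y0,y1,z,s=2000):
    "rectified bench-parallel view, up=+x, left=+y, s px per m"
    X,Y=np.meshgrid(np.arange(x1,x0,-1/s),np.arange(y1,y0,-1/s),indexing='ij')
    m=w2px(c,np.stack([X,Y,np.full_like(X,z)],-1)).reshape(*X.shape,2).astype(np.float32)
    return cv2.remap(im,m[...,0],m[...,1],cv2.INTER_CUBIC)
E
python3 - <<'E'
from h import *
im=cv2.imread("pics/top0.png"); c=optics.calibration("top")
uv=[(303,150),(407,156),(450,215),(262,219),(360,209),(209,154)]
print(px2w(c,uv,.008).round(3))
cv2.imwrite("pics/crop0.png",cv2.resize(im[120:254,236:492],None,fx=3.1,fy=3.1,interpolation=cv2.INTER_CUBIC))
E
```

```text
[[ 0.637  0.129]
 [ 0.613 -0.147]
 [ 0.452 -0.252]
 [ 0.455  0.239]
 [ 0.475 -0.017]
 [ 0.635  0.383]]
```

View pics/crop0.png

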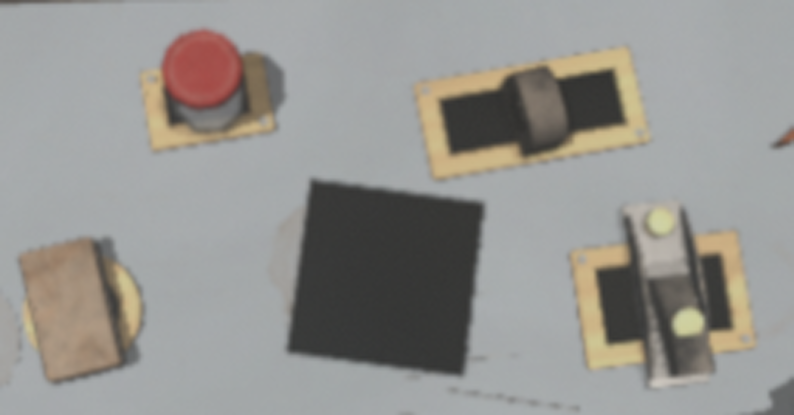

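Candidates in the top view:
- **Tape board:** plywood (303,152) under the jar. The purple (213,275) and turquoise (273,288) look-alikes are ruled out.
- **Sanding block:** cork slab at (260,219), not the small wood block at (181,228) or the toolbox blocks at (487,50).
- **Tape measure:** (407,156).
- **Block plane:** (450,215).
- **Jar:** red lid at (302,143), not the tin at (209,154).

The close crop confirms these choices. The things form a cycle: sanding block to the mat, jar, tape, plane, then sanding block to its board.

```bash
python3 -m jog '[{"linear":[0,0,-0.5],"roll":0.68},{"linear":[0.77,-0.52,0],"roll":0},{"linear":[0.77,-0.52,0],"roll":0},{"linear":[0.77,-0.52,0],"roll":0},{"linear":[0.77,-0.52,0],"roll":0},{"linear":[0.77,-0.52,0],"roll":0},{"linear":[0.77,-0.52,0],"roll":0},{"linear":[0.77,-0.52,0],"roll":0},{"linear":[0.77,-0.52,0],"roll":0},{"linear":[0.77,-0.52,0],"roll":0},{"linear":[0.77,-0.52,0],"roll":0},{"linear":[0,0,0],"roll":0}]' 1
cat >> h.py <<'E'
def go(x,y,z,yaw):
    "rows units needed: roll first, then shift along the turned tool axes"
    s=env.observe(); R=s['tool_rot']; cur=np.degrees(np.arctan2(R[1,0],R[0,0])); a=np.radians(yaw)
    d=np.array([x,y,z])-s['position']
    t=np.array([np.cos(a)*d[0]+np.sin(a)*d[1],np.sin(a)*d[0]-np.cos(a)*d[1],-d[2]])/.04
    print('t',round(s['time_s'],2),'at',s['position'].round(4),'yaw',round(cur,2),'roll',round((cur-yaw)/5,2),'shift',t.round(2),'n',round(np.linalg.norm(t[:2]),2),'grip',round(s['grip_width'],4))
E
python3 - <<'E'
from h import *
im=optics.get_image("wrist"); c=optics.calibration("wrist"); print(c)
cv2.imwrite("pics/w1.png",im[:,:,::-1]); np.save("w1.npy",c['T'])
go(.455,.239,.2,10)
E
```

```text
time_s: 1.1
position: [0.3976, -0.2725, 0.2512]
tool_rot: [[0.984, 0.179, 0.001], [0.179, -0.984, 0.002], [0.001, -0.001, -1.0]]
ft_force: [-0.4, -0.0, -0.3]
grip_width: 0.0852
gripper_force: 0.0
{'fov_y': 70.45743671588409, 'cx': 313.0853145309083, 'cy': 201.5447526749893, 'D': array([-0.03473121,  0.        ,  0.        ,  0.        ,  0.        ]), 'T': array([[ 1.79198014e-01, -9.40185850e-01, -2.89721659e-01,
         4.69991333e-01],
       [-9.83812807e-01, -1.71054713e-01, -5.34101606e-02,
        -2.62767163e-01],
       [ 6.57221950e-04,  2.94602874e-01, -9.55619545e-01,
         3.93024333e-01],
       [ 0.00000000e+00,  0.00000000e+00,  0.00000000e+00,
         1.00000000e+00]])}
t 1.15 at [ 0.3962 -0.2744  0.2511] yaw 10.27 roll 0.05 shift [  3.68 -12.38   1.28] n 12.92 grip 0.0852
```

View pics/w1.png

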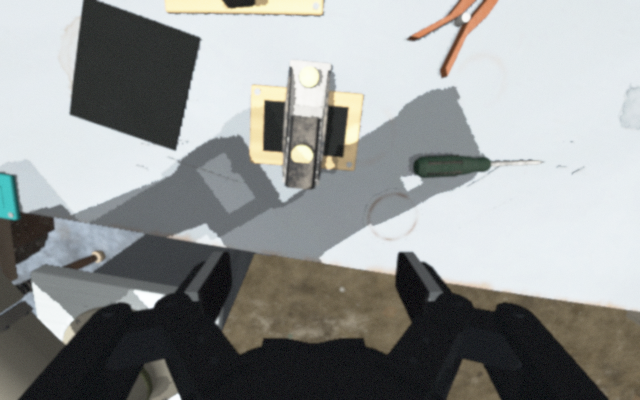

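The wrist view shows the block plane across the sanding board (board corners about (251,84), (250,164), (357,171), (364,93)), with the mat at the left.

```bash
python3 -m jog '[{"linear":[0.18,-0.95,0],"roll":0},{"linear":[0.18,-0.95,0],"roll":0},{"linear":[0.18,-0.95,0],"roll":0},{"linear":[0.18,-0.95,0],"roll":0},{"linear":[0.18,-0.95,0],"roll":0},{"linear":[0.18,-0.95,0],"roll":0},{"linear":[0.18,-0.95,0],"roll":0},{"linear":[0.18,-0.95,0],"roll":0},{"linear":[0.18,-0.95,0],"roll":0},{"linear":[0.18,-0.95,0],"roll":0},{"linear":[0.18,-0.95,0],"roll":0},{"linear":[0,0,0],"roll":0}]'
python3 - <<'E'
from h import *
c=optics.calibration("wrist"); 
im=optics.get_image("wrist")
cv2.imwrite("pics/w2.png",im[:,:,::-1]); np.save("w2.npy",c['T'])
go(.455,.239,.2,10)
c['T']=np.load("w1.npy"); print(px2w(c,[(251,84),(250,164),(357,171),(364,93)],.008).round(4).tolist())
E
```

```text
time_s: 2.15
position: [0.3993, 0.1531, 0.2512]
tool_rot: [[0.984, 0.179, -0.0], [0.179, -0.984, 0.001], [-0.0, -0.001, -1.0]]
ft_force: [-0.5, -0.2, -0.4]
grip_width: 0.0857
gripper_force: 0.0
t 2.2 at [0.3997 0.1506 0.2511] yaw 10.26 roll 0.05 shift [ 1.75 -1.94  1.28] n 2.61 grip 0.0853
[[0.4928, -0.1787], [0.3907, -0.1896], [0.4075, -0.336], [0.5079, -0.3223]]
```

View pics/w2.png

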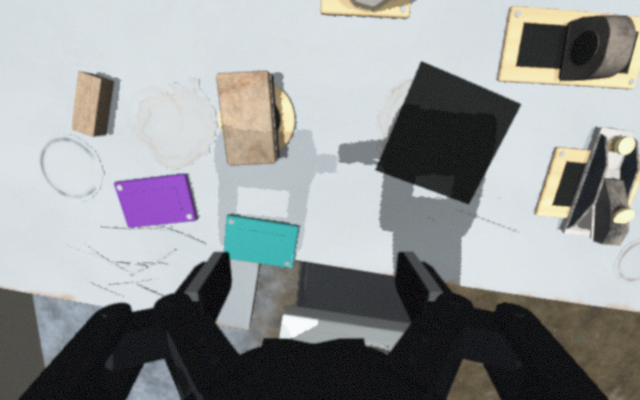

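The sanding block's top corners are about (218,73), (270,71), (276,164), (227,165). The mat's corners are (421,62), (520,102), (469,203), (377,169).

```bash
python3 - <<'E'
from h import *
c=optics.calibration("wrist"); c['T']=np.load("w2.npy")
def rect(n,uv,z):
    w=px2w(c,uv,z); (cx,cy),(a,b),t=cv2.minAreaRect((w*1000).astype(np.float32)); print(n,w.mean(0).round(4),(round(cx),round(cy)),round(a),round(b),round(t,1),'yaw02',np.degrees(np.arctan2(*(w[0]-w[3])[::-1])).round(1))
rect('sand',[(218,73),(270,71),(276,164),(227,165)],.038)
rect('mat',[(421,62),(520,102),(469,203),(377,169)],.004)
t=optics.calibration("top"); f=lambda p:[(236+(x+.5)/3.1-.5,120+(y+.5)/3.1-.5) for x,y in p]
c=t
rect('sandT',f([(20,255),(93,238),(121,362),(48,381)]),.038)
rect('tapeb',f([(141,70),(265,53),(277,128),(153,152)]),.008)
rect('planeb',f([(415,86),(630,45),(650,140),(435,180)]),.008)
rect('sandb',f([(571,251),(738,230),(755,346),(588,369)]),.008)
rect('mat',f([(311,180),(484,203),(464,375),(288,352)]),.004)
print('jarb right,left',px2w(c,f([(143,310),(24,315)]),.008))
print('jar lid',px2w(c,f([(203,69)]),.107))
E
```

```text
sand [0.4527 0.2413] (453, 241) 109 62 11.4 yaw02 11.2
mat [ 0.4782 -0.019 ] (478, -19) 147 148 81.7 yaw02 -8.7
sandT [0.4512 0.2437] (451, 244) 107 62 12.5 yaw02 12.5
tapeb [0.6318 0.1287] (631, 129) 74 108 7.6 yaw02 7.6
planeb [ 0.6137 -0.1491] (614, -150) 86 191 9.3 yaw02 9.3
sandb [ 0.4499 -0.2508] (450, -251) 100 146 5.7 yaw02 5.0
mat [ 0.4753 -0.0185] (475, -19) 148 148 80.9 yaw02 -9.1
jarb right,left [[0.45205458 0.18724678]
 [0.45038305 0.28818446]]
jar lid [[0.62965224 0.12689507]]
```

```bash
python3 -m jog '[{"linear":[0,0,0],"roll":-0.25},{"linear":[0.435,-0.495,0.6],"roll":0},{"linear":[0.435,-0.495,0.6],"roll":0},{"linear":[0.435,-0.495,0.6],"roll":0},{"linear":[0.435,-0.495,0.6],"roll":0},{"linear":[0,0,0.9],"roll":0},{"linear":[0,0,0.9],"roll":0},{"linear":[0,0,0.7],"roll":0},{"linear":[0,0,0],"roll":0},{"linear":[0,0,0],"roll":0},{"linear":[0,0,0],"roll":0}]'
python3 - <<'E'
from h import *
c=optics.calibration("wrist"); 
im=optics.get_image("wrist")
cv2.imwrite("pics/w3.png",im[:,:,::-1])
go(.452,.242,.008,11.5)
E
```

```text
time_s: 3.12
position: [0.4543, 0.2391, 0.057]
tool_rot: [[0.981, 0.194, 0.002], [0.194, -0.981, 0.001], [0.002, -0.0, -1.0]]
ft_force: [0.3, 0.9, 0.2]
grip_width: 0.0856
gripper_force: 0.0
t 3.17 at [0.4543 0.2394 0.0573] yaw 11.18 roll -0.06 shift [-0.04 -0.08  1.23] n 0.09 grip 0.0857
```

View pics/w3.png

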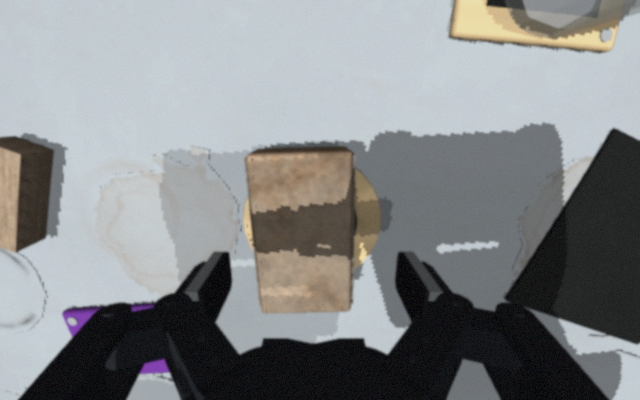

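The block stands between the open fingers, slightly left of centre (about (303,230), finger gap centre about 314). I'll descend and grip.

```bash
python3 -m jog '[{"linear":[-0.04,-0.08,0.4],"roll":-0.06},{"linear":[0,0,0.4],"roll":0},{"linear":[0,0,0.43],"roll":0},{"linear":[0,0,0],"roll":0},{"linear":[0,0,0],"roll":0},{"linear":[0,0,0],"roll":0}]'
python3 -m jog '[{"linear":[0,0,0],"roll":0},{"linear":[0,0,0],"roll":0},{"linear":[0,0,0],"roll":0},{"linear":[0,0,0],"roll":0},{"linear":[0,0,0],"roll":0},{"linear":[0,0,0],"roll":0},{"linear":[0,0,0],"roll":0},{"linear":[0,0,0],"roll":0}]' -1 30
```

```text
time_s: 3.67
position: [0.4517, 0.2429, 0.0078]
tool_rot: [[0.98, 0.2, 0.003], [0.2, -0.98, 0.001], [0.003, -0.0, -1.0]]
ft_force: [-0.3, 0.4, 0.5]
grip_width: 0.0853
gripper_force: 0.0
time_s: 4.33
position: [0.4513, 0.2429, 0.0073]
tool_rot: [[0.98, 0.2, 0.002], [0.2, -0.98, 0.0], [0.002, -0.0, -1.0]]
ft_force: [-1.5, -1.1, 5.7]
grip_width: 0.0617
gripper_force: 31.8
```

```bash
python3 -m jog '[{"linear":[0,0,-0.5],"roll":0},{"linear":[0,0,-0.8],"roll":0},{"linear":[0,0,-0.7],"roll":0},{"linear":[-0.1,0.935,0],"roll":0},{"linear":[-0.1,0.935,0],"roll":0},{"linear":[-0.1,0.935,0],"roll":0},{"linear":[-0.1,0.935,0],"roll":0},{"linear":[-0.1,0.935,0],"roll":0},{"linear":[-0.1,0.935,0],"roll":0},{"linear":[-0.1,0.935,0],"roll":0},{"linear":[0,0,0],"roll":0},{"linear":[0,0,0],"roll":0}]'
python3 -m jog '[{"linear":[0,0,0.7],"roll":0},{"linear":[0,0,0.7],"roll":0},{"linear":[0,0,0.4],"roll":0},{"linear":[0,0,0.2],"roll":0},{"linear":[0,0,0.08],"roll":0},{"linear":[0,0,0],"roll":0},{"linear":[0,0,0],"roll":0},{"linear":[0,0,0],"roll":0}]'
```

```text
time_s: 5.33
position: [0.4758, -0.021, 0.0865]
tool_rot: [[0.98, 0.197, 0.001], [0.197, -0.98, -0.0], [0.001, 0.0, -1.0]]
ft_force: [-0.2, 1.5, -1.0]
grip_width: 0.0617
gripper_force: 33.9
time_s: 6.0
position: [0.4761, -0.0189, 0.0037]
tool_rot: [[0.98, 0.201, 0.001], [0.201, -0.98, -0.0], [0.001, 0.001, -1.0]]
ft_force: [-0.4, -0.0, -1.0]
grip_width: 0.0614
gripper_force: 33.6
```

```bash
python3 -m jog '[{"linear":[0,0,0],"roll":0},{"linear":[0,0,0],"roll":0},{"linear":[0,0,0],"roll":0},{"linear":[0,0,0],"roll":0},{"linear":[0,0,0],"roll":0},{"linear":[0,0,-0.5],"roll":0},{"linear":[0,0,-0.9],"roll":0},{"linear":[0,0,-0.9],"roll":0}]' 1
python3 -m jog '[{"linear":[0.06,-0.62,-0.64],"roll":0},{"linear":[0.06,-0.62,-0.64],"roll":0},{"linear":[0.06,-0.62,-0.64],"roll":0},{"linear":[0.06,-0.62,-0.64],"roll":0},{"linear":[0.06,-0.62,-0.64],"roll":0},{"linear":[0.06,-0.62,-0.64],"roll":0},{"linear":[0,0,0],"roll":0},{"linear":[0,0,0],"roll":0},{"linear":[0,0,0],"roll":0}]'
python3 - <<'E'
from h import *
c=optics.calibration("wrist"); im=optics.get_image("wrist")
cv2.imwrite("pics/w4.png",im[:,:,::-1]); np.save("w4.npy",c['T'])
cv2.imwrite("pics/top1.png",optics.get_image("top")[:,:,::-1])
go(.63,.127,.2,8)
E
```

```text
time_s: 6.67
position: [0.4749, -0.0192, 0.0955]
tool_rot: [[0.98, 0.2, -0.003], [0.2, -0.98, 0.001], [-0.003, -0.001, -1.0]]
ft_force: [1.2, -0.7, -0.2]
grip_width: 0.0852
gripper_force: 0.0
time_s: 7.42
position: [0.4596, 0.1291, 0.2477]
tool_rot: [[0.98, 0.2, -0.001], [0.2, -0.98, -0.0], [-0.001, -0.0, -1.0]]
ft_force: [-0.6, -0.1, -0.2]
grip_width: 0.0855
gripper_force: 0.0
t 7.52 at [0.4597 0.1286 0.2474] yaw 11.48 roll 0.7 shift [4.21 0.63 1.18] n 4.26 grip 0.0854
```

View pics/w4.png

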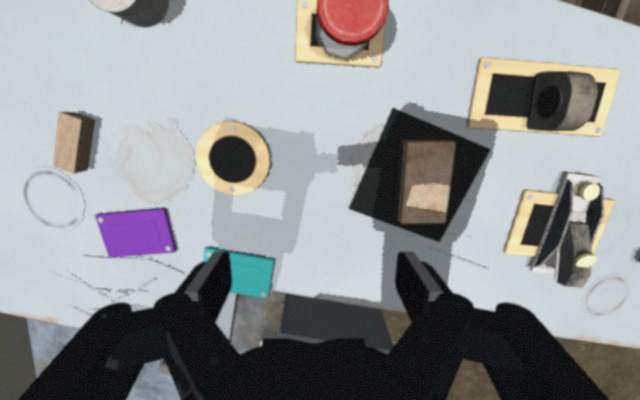

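The jar board is now clear, with its inlay centre at about (233,158). The jar's red lid is at about (352,8), the tape at (562,98) on the plane board, and the sanding block sits on the mat at (427,182).

```bash
python3 - <<'E'
from h import *
c=optics.calibration("wrist"); c['T']=np.load("w4.npy"); t=optics.calibration("top")
print('jarb w',px2w(c,[(233,158)],.008),'plate edges',px2w(c,[(196,158),(270,158),(233,121),(233,195)],.008).mean(0))
print('lid w',px2w(c,[(352,8)],.107))
def rect(n,uv,z):
    w=px2w(c,uv,z); (cx,cy),(a,b),tt=cv2.minAreaRect((w*1000).astype(np.float32)); print(n,w.mean(0).round(4),round(a),round(b),round(tt,1))
rect('planeb',[(482,58),(619,71),(605,136),(469,126)],.008)
im=cv2.imread("pics/top1.png"); h=cv2.cvtColor(im,cv2.COLOR_BGR2HSV)
m=(((h[...,0]<8)|(h[...,0]>172))&(h[...,1]>130)); m[:120]=0;m[180:]=0;m[:,:270]=0;m[:,340:]=0
(x,y),r=cv2.minEnclosingCircle(np.argwhere(m)[:,::-1].astype(np.float32)); print('lid px',x,y,r,px2w(t,[(x,y)],.107))
# inlay of jar board in top
g=im[195:245,235:290].max(2)<70; p=np.argwhere(g)[:,::-1]+[235,195]; print('jarb top',p.mean(0),len(p),px2w(t,[p.mean(0)],.008))
E
```

```text
jarb w [[0.45619588 0.2365441 ]] plate edges [0.45527345 0.23655646]
lid w [[0.62806567 0.12680427]]
planeb [ 0.6162 -0.1506] 83 195 8.6
lid px 299.0 140.5 10.30786418914795 [[0.63341636 0.13207896]]
jarb top [267.17613636 215.375     ] 352 [[0.46430872 0.22546339]]
```

```bash
python3 -m jog '[{"linear":[0.826,0.176,0],"roll":0},{"linear":[0.826,0.176,0],"roll":0},{"linear":[0.826,0.176,0],"roll":0},{"linear":[0.826,0.176,0],"roll":0},{"linear":[0.826,0.176,0],"roll":0},{"linear":[0,0,0.9],"roll":0},{"linear":[0,0,0.9],"roll":0},{"linear":[0,0,0.9],"roll":0},{"linear":[0,0,0.35],"roll":0},{"linear":[0,0,0],"roll":0},{"linear":[0,0,0],"roll":0},{"linear":[0,0,0],"roll":0}]'
python3 - <<'E'
from h import *
c=optics.calibration("wrist"); im=optics.get_image("wrist")
cv2.imwrite("pics/w5.png",im[:,:,::-1]); np.save("w5.npy",c['T'])
go(.6285,.127,.0625,11.5)
R=env.observe(); p=R['position']; 
print(w2px(c,[[.6285,.127,.107]]))
E
```

```text
time_s: 8.52
position: [0.6297, 0.1274, 0.1278]
tool_rot: [[0.98, 0.199, 0.002], [0.199, -0.98, 0.0], [0.002, 0.0, -1.0]]
ft_force: [0.3, 0.0, -0.0]
grip_width: 0.0852
gripper_force: 0.0
t 8.57 at [0.6297 0.1276 0.1282] yaw 11.52 roll 0.0 shift [-0.03  0.01  1.64] n 0.03 grip 0.0855
[[310.30861475 240.74059342]]
```

View pics/w5.png

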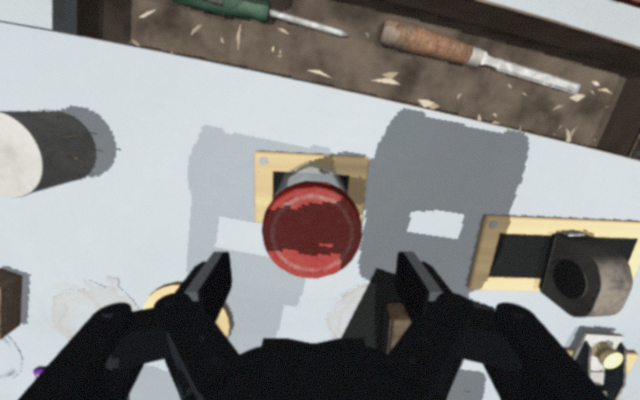

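```bash
python3 - <<'E'
from h import *
c=optics.calibration("wrist"); c['T']=np.load("w5.npy"); print(px2w(c,[(312,229)],.107), px2w(c,[(263,229),(361,229),(312,277)],.107), c['T'][:3,3])
print(px2w(c,[(256,152),(366,156)],.008))
E
```

```text
[[0.63651126 0.12754317]] [[0.63042456 0.15733349]
 [0.64256351 0.09772986]
 [0.60318377 0.12077176]] [0.70286417 0.14071075 0.26987846]
[[0.66064065 0.18519727]
 [0.67731183 0.08512469]]
```

The lid is centred at about (312,229), which puts the jar near x = 0.634. I'll shift 4 mm forward, descend and grip.

```bash
python3 -m jog '[{"linear":[0.12,0,0.1],"roll":0},{"linear":[0,0,0.5],"roll":0},{"linear":[0,0,0.5],"roll":0},{"linear":[0,0,0.4],"roll":0},{"linear":[0,0,0.14],"roll":0},{"linear":[0,0,0],"roll":0},{"linear":[0,0,0],"roll":0}]'
python3 -m jog '[{"linear":[0,0,0],"roll":0},{"linear":[0,0,0],"roll":0},{"linear":[0,0,0],"roll":0},{"linear":[0,0,0],"roll":0},{"linear":[0,0,0],"roll":0},{"linear":[0,0,0],"roll":0},{"linear":[0,0,0],"roll":0},{"linear":[0,0,0],"roll":0}]' -1 50
python3 -c "
from h import *
go(.455,.237,.1,11.5)"
```

```text
time_s: 9.15
position: [0.6343, 0.1289, 0.0619]
tool_rot: [[0.98, 0.2, 0.002], [0.2, -0.98, 0.0], [0.002, 0.0, -1.0]]
ft_force: [-0.7, 0.2, 0.6]
grip_width: 0.0855
gripper_force: 0.0
time_s: 9.82
position: [0.6343, 0.129, 0.0625]
tool_rot: [[0.98, 0.2, 0.003], [0.2, -0.98, 0.0], [0.003, 0.001, -1.0]]
ft_force: [-1.3, 0.3, 5.7]
grip_width: 0.0633
gripper_force: 53.9
t 9.82 at [0.6343 0.129  0.0625] yaw 11.55 roll 0.01 shift [-3.85 -3.54 -0.94] n 5.23 grip 0.0633
```

```bash
python3 -m jog '[{"linear":[0,0,0],"roll":0},{"linear":[0,0,0],"roll":0},{"linear":[0,0,0],"roll":0},{"linear":[0,0,0],"roll":0}]'
python3 -m jog '[{"linear":[0,0,-0.1],"roll":0},{"linear":[0,0,-0.2],"roll":0},{"linear":[0,0,0],"roll":0},{"linear":[0,0,0],"roll":0}]'
python3 - <<'E'
from h import *
im=optics.get_image("wrist"); s=optics.get_image("scene")
cv2.imwrite("pics/w6.png",np.hstack([im[100:340,170:470],cv2.resize(s[130:210,230:330],(300,240),interpolation=2)])[:,:,::-1])
E
```

```text
time_s: 10.15
position: [0.6343, 0.129, 0.0625]
tool_rot: [[0.98, 0.2, 0.003], [0.2, -0.98, 0.0], [0.003, 0.001, -1.0]]
ft_force: [-0.7, 0.8, 6.9]
grip_width: 0.063
gripper_force: 53.9
time_s: 10.48
position: [0.6336, 0.1288, 0.0732]
tool_rot: [[0.98, 0.2, 0.0], [0.2, -0.98, 0.0], [0.0, 0.0, -1.0]]
ft_force: [-0.1, -0.8, -5.7]
grip_width: 0.0632
gripper_force: 56.3
```

View pics/w6.png

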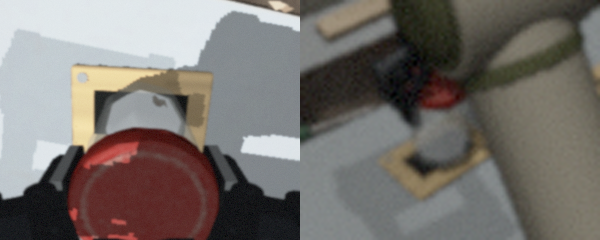

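The jar is held upright by the body just under the lid, and it is clear of the tape board. I'll carry it to the jar board.

```bash
python3 -m jog '[{"linear":[0,0,-0.35],"roll":0},{"linear":[0,0,-0.35],"roll":0},{"linear":[-0.48,-0.445,0],"roll":0},{"linear":[-0.48,-0.445,0],"roll":0},{"linear":[-0.48,-0.445,0],"roll":0},{"linear":[-0.48,-0.445,0],"roll":0},{"linear":[-0.48,-0.445,0],"roll":0},{"linear":[-0.48,-0.445,0],"roll":0},{"linear":[-0.48,-0.445,0],"roll":0},{"linear":[-0.48,-0.445,0],"roll":0},{"linear":[0,0,0],"roll":0},{"linear":[0,0,0],"roll":0}]'
python3 -m jog '[{"linear":[0,0,0],"roll":0},{"linear":[0,0,0],"roll":0}]'
python3 -c "
from h import *
go(.4545,.237,.063,11.5)"
```

```text
time_s: 11.58
position: [0.4538, 0.2382, 0.101]
tool_rot: [[0.979, 0.202, -0.0], [0.202, -0.979, -0.0], [-0.0, 0.0, -1.0]]
ft_force: [0.8, -0.1, -5.6]
grip_width: 0.063
gripper_force: 57.1
time_s: 11.75
position: [0.4555, 0.2373, 0.1009]
tool_rot: [[0.98, 0.199, 0.001], [0.199, -0.98, -0.0], [0.001, 0.0, -1.0]]
ft_force: [0.2, 0.3, -4.4]
grip_width: 0.0631
gripper_force: 57.1
t 11.75 at [0.4555 0.2373 0.1009] yaw 11.51 roll 0.0 shift [-0.02  0.    0.95] n 0.03 grip 0.0631
```

```bash
python3 -m jog '[{"linear":[0,0,0.4],"roll":0},{"linear":[0,0,0.3],"roll":0},{"linear":[0,0,0.15],"roll":0},{"linear":[0,0,0.1],"roll":0},{"linear":[0,0,0],"roll":0},{"linear":[0,0,0],"roll":0},{"linear":[0,0,0],"roll":0}]'
python3 -m jog '[{"linear":[0,0,0],"roll":0},{"linear":[0,0,0],"roll":0},{"linear":[0,0,0],"roll":0},{"linear":[0,0,0],"roll":0},{"linear":[0,0,0],"roll":0},{"linear":[0,0,-0.2],"roll":0},{"linear":[0,0,-0.5],"roll":0},{"linear":[0,0,-0.9],"roll":0},{"linear":[0,0,-0.9],"roll":0},{"linear":[0,0,-0.9],"roll":0},{"linear":[0,0,-0.9],"roll":0},{"linear":[0,0,0],"roll":0}]' 1
python3 - <<'E'
from h import *
c=optics.calibration("wrist"); im=optics.get_image("wrist")
cv2.imwrite("pics/w7.png",im[:,:,::-1]); np.save("w7.npy",c['T'])
go(.5,-.12,.25,11.5)
E
```

```text
time_s: 12.33
position: [0.455, 0.2376, 0.0632]
tool_rot: [[0.98, 0.2, 0.001], [0.2, -0.98, 0.0], [0.001, -0.0, -1.0]]
ft_force: [-0.8, 0.8, -6.1]
grip_width: 0.0633
gripper_force: 57.1
time_s: 13.33
position: [0.4566, 0.2383, 0.2424]
tool_rot: [[0.98, 0.2, 0.013], [0.2, -0.98, 0.003], [0.013, -0.001, -1.0]]
ft_force: [0.3, -0.7, 1.2]
grip_width: 0.0857
gripper_force: 0.0
t 13.38 at [0.4557 0.238  0.2389] yaw 11.55 roll 0.01 shift [-0.7   8.99 -0.28] n 9.02 grip 0.0854
```

Now move to a view of the tape and plane.

```bash
python3 -m jog '[{"linear":[-0.07,0.9,0],"roll":0},{"linear":[-0.07,0.9,0],"roll":0},{"linear":[-0.07,0.9,0],"roll":0},{"linear":[-0.07,0.9,0],"roll":0},{"linear":[-0.07,0.9,0],"roll":0},{"linear":[-0.07,0.9,0],"roll":0},{"linear":[-0.07,0.9,0],"roll":0},{"linear":[-0.07,0.9,0],"roll":0},{"linear":[-0.07,0.9,0],"roll":0},{"linear":[-0.07,0.9,0],"roll":0},{"linear":[0,0,0],"roll":0},{"linear":[0,0,0],"roll":0}]'
python3 -m jog '[{"linear":[0,0,0],"roll":0},{"linear":[0,0,0],"roll":0}]'
python3 - <<'E'
from h import *
c=optics.calibration("wrist"); im=optics.get_image("wrist")
a=cv2.imread("pics/w7.png"); b=im[:,:,::-1]; np.save("w8.npy",c['T'])
cv2.imwrite("pics/w8.png",np.vstack([b[:250,80:640],a[:250,80:640]]))
go(.613,-.147,.12,11.5)
E
```

```text
time_s: 14.38
position: [0.4988, -0.122, 0.2339]
tool_rot: [[0.98, 0.197, -0.002], [0.197, -0.98, 0.001], [-0.002, -0.001, -1.0]]
ft_force: [0.3, 0.2, -0.4]
grip_width: 0.086
gripper_force: 0.0
time_s: 14.55
position: [0.4989, -0.1196, 0.2347]
tool_rot: [[0.98, 0.201, -0.001], [0.201, -0.98, 0.001], [-0.001, -0.001, -1.0]]
ft_force: [0.5, 0.2, -0.2]
grip_width: 0.0856
gripper_force: 0.0
t 14.6 at [ 0.499  -0.1195  0.2348] yaw 11.63 roll 0.03 shift [2.65 1.24 2.87] n 2.93 grip 0.0855
```

View pics/w8.png

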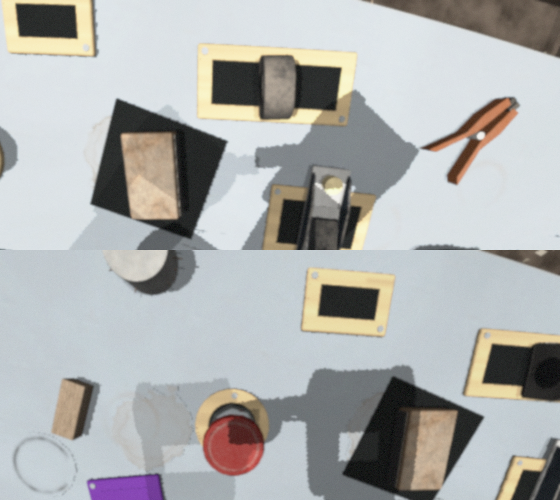

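The jar is upright on its board, with the lid at bottom-crop (233,445). The tape's top is centred at top-crop (279,86), and the bare tape board is at bottom-crop (348,302).

```bash
python3 - <<'E'
from h import *
c=optics.calibration("wrist"); o=np.array([80,0])
def rect(n,uv,z):
    w=px2w(c,uv+o,z); (cx,cy),(a,b),tt=cv2.minAreaRect((w*1000).astype(np.float32)); print(n,w.mean(0).round(4),round(a),round(b),round(tt,1))
c['T']=np.load("w7.npy"); rect('tapeb',np.array([(310,18),(395,20),(387,87),(302,80)]),.008)
print('lid',px2w(c,np.array([(233,195)])+o,.107), w2px(c,[[.4555,.237,.107],[.4555,.237,.008]])-o+[0,250])
c['T']=np.load("w8.npy"); rect('planeb',np.array([(200,43),(357,52),(350,126),(197,118)]),.008)
for z in (.05,.07): rect('tape',np.array([(263,55),(297,55),(295,118),(259,117)]),z)
E
```

```text
tapeb [0.6343 0.1287] 76 109 7.9
lid [[0.45493503 0.23605032]] [[232.19677716 444.29287282]
 [232.36541578 425.43896556]]
planeb [ 0.6163 -0.1514] 86 194 8.9
tape [ 0.6103 -0.1487] 64 40 10.3
tape [ 0.608  -0.1461] 60 38 10.3
```

```bash
python3 -m jog '[{"linear":[0,0,0],"roll":0.27},{"linear":[0.645,0.3,0.3],"roll":0},{"linear":[0.645,0.3,0.3],"roll":0},{"linear":[0.645,0.3,0.3],"roll":0},{"linear":[0.645,0.3,0.3],"roll":0},{"linear":[0,0,0.8],"roll":0},{"linear":[0,0,0.8],"roll":0},{"linear":[0,0,0.8],"roll":0},{"linear":[0,0,0.4],"roll":0},{"linear":[0,0,0],"roll":0},{"linear":[0,0,0],"roll":0},{"linear":[0,0,0],"roll":0}]'
python3 - <<'E'
from h import *
c=optics.calibration("wrist"); im=optics.get_image("wrist")
cv2.imwrite("pics/w9.png",im[100:340,170:470,::-1]); np.save("w9.npy",c['T'])
go(.609,-.148,.03,10.3)
E
```

```text
time_s: 15.6
position: [0.6101, -0.1496, 0.0766]
tool_rot: [[0.984, 0.177, 0.002], [0.177, -0.984, -0.001], [0.002, 0.002, -1.0]]
ft_force: [-0.6, -0.2, 0.4]
grip_width: 0.0853
gripper_force: 0.0
t 15.65 at [ 0.6102 -0.1497  0.0769] yaw 10.2 roll -0.02 shift [-0.02 -0.05  1.17] n 0.05 grip 0.0854
```

View pics/w9.png

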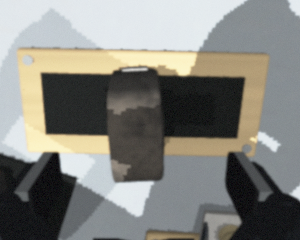

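The tape is between the fingers at crop (136,125), a few mm left of centre. I'll grip it.

```bash
python3 -c "
from h import *
c=optics.calibration('wrist');print(px2w(c,[(304,168),(306,281)],.06).round(4))"
python3 -m jog '[{"linear":[-0.02,-0.08,0.4],"roll":0},{"linear":[0,0,0.5],"roll":0},{"linear":[0,0,0.27],"roll":0},{"linear":[0,0,0],"roll":0},{"linear":[0,0,0],"roll":0}]'
python3 -m jog '[{"linear":[0,0,0],"roll":0},{"linear":[0,0,0],"roll":0},{"linear":[0,0,0],"roll":0},{"linear":[0,0,0],"roll":0},{"linear":[0,0,0],"roll":0},{"linear":[0,0,0],"roll":0},{"linear":[0,0,0],"roll":0},{"linear":[0,0,0],"roll":0},{"linear":[0,0,0],"roll":0},{"linear":[0,0,0],"roll":0},{"linear":[0,0,0],"roll":0},{"linear":[0,0,0],"roll":0}]' -1 50
python3 -m jog '[{"linear":[0,0,-0.2],"roll":0},{"linear":[0,0,-0.6],"roll":0},{"linear":[0,0,-0.8],"roll":0},{"linear":[0,0,-0.4],"roll":0},{"linear":[0,0,0],"roll":0},{"linear":[0,0,0],"roll":0}]'
python3 -c "
from h import *
go(.633,.1287,.03,98)"
```

```text
[[ 0.6546 -0.1384]
 [ 0.5825 -0.152 ]]
time_s: 16.07
position: [0.6083, -0.1468, 0.0289]
tool_rot: [[0.984, 0.177, 0.001], [0.177, -0.984, -0.0], [0.001, 0.0, -1.0]]
ft_force: [-0.2, 0.0, -0.0]
grip_width: 0.0853
gripper_force: 0.0
time_s: 17.07
position: [0.6082, -0.1467, 0.0288]
tool_rot: [[0.984, 0.177, 0.001], [0.177, -0.984, -0.0], [0.001, 0.0, -1.0]]
ft_force: [-1.5, 0.2, 6.5]
grip_width: 0.0315
gripper_force: 49.2
time_s: 17.57
position: [0.6078, -0.1466, 0.1082]
tool_rot: [[0.984, 0.177, 0.0], [0.177, -0.984, -0.0], [0.0, 0.0, -1.0]]
ft_force: [-0.7, 0.2, -2.5]
grip_width: 0.0316
gripper_force: 49.3
t 17.57 at [ 0.6078 -0.1466  0.1082] yaw 10.2 roll -17.56 shift [6.73 1.58 1.96] n 6.91 grip 0.0316
```

The tape is held at 31.5 mm and lifted, with its centre about 8–10 mm ahead of the TCP. I'll turn it towards 98° and carry it over.

```bash
python3 -m jog '[{"linear":[0,0,0],"roll":-1},{"linear":[0,0,0],"roll":-1},{"linear":[0,0,0],"roll":-1},{"linear":[0,0,0],"roll":-1},{"linear":[0,0,0],"roll":-1},{"linear":[0,0,0],"roll":-1},{"linear":[0,0,0],"roll":-1},{"linear":[0,0,0],"roll":-1},{"linear":[0,0,0],"roll":-1}]'
python3 -m jog '[{"linear":[0,0,0],"roll":-1},{"linear":[0,0,0],"roll":-1},{"linear":[0,0,0],"roll":-1},{"linear":[0,0,0],"roll":-1},{"linear":[0,0,0],"roll":-1},{"linear":[0,0,0],"roll":-1},{"linear":[0,0,0],"roll":-1},{"linear":[0,0,0],"roll":-1},{"linear":[0,0,0],"roll":-0.56}]'
python3 -m jog '[{"linear":[0.82,0.2,0],"roll":0},{"linear":[0.82,0.2,0],"roll":0},{"linear":[0.82,0.2,0],"roll":0},{"linear":[0.82,0.2,0],"roll":0},{"linear":[0.82,0.2,0],"roll":0},{"linear":[0.82,0.2,0],"roll":0},{"linear":[0.82,0.2,0],"roll":0},{"linear":[0.82,0.18,0],"roll":0},{"linear":[0,0,0],"roll":0},{"linear":[0,0,0],"roll":0},{"linear":[0,0,0],"roll":0}]'
python3 - <<'E'
from h import *
c=optics.calibration("wrist"); im=optics.get_image("wrist")
cv2.imwrite("pics/w10.png",im[80:380,140:500,::-1]); np.save("w10.npy",c['T'])
go(.634,.121,.03,98)
E
```

```text
time_s: 18.32
position: [0.607, -0.1463, 0.1058]
tool_rot: [[0.567, 0.824, -0.004], [0.824, -0.567, 0.002], [-0.001, -0.004, -1.0]]
ft_force: [-0.4, 0.1, -2.8]
grip_width: 0.0317
gripper_force: 49.2
time_s: 19.07
position: [0.607, -0.1463, 0.1058]
tool_rot: [[-0.143, 0.99, -0.004], [0.99, 0.143, 0.002], [0.002, -0.004, -1.0]]
ft_force: [0.8, -0.1, -2.4]
grip_width: 0.0316
gripper_force: 49.2
time_s: 19.98
position: [0.6333, 0.1218, 0.1064]
tool_rot: [[-0.139, 0.99, -0.003], [0.99, 0.139, -0.0], [0.0, -0.003, -1.0]]
ft_force: [-0.4, -0.6, -3.3]
grip_width: 0.0318
gripper_force: 49.4
t 20.03 at [0.6336 0.1212 0.1068] yaw 97.95 roll -0.01 shift [-0.01  0.01  1.92] n 0.01 grip 0.0317
```

View pics/w10.png

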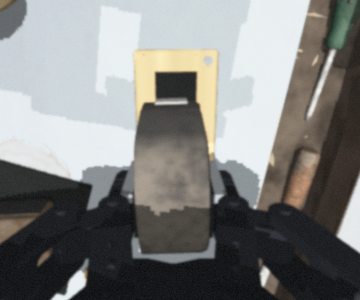

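```bash
python3 -c "
from h import *
c=optics.calibration('wrist')
for z in (.13,.14,.148): w=px2w(c,[(312,182),(315,331)],z);print(z,w.round(4).tolist(),w.mean(0).round(4),np.linalg.norm(w[0]-w[1]))
print(px2w(c,[(140+134,80+50),(140+217,80+50)],.008))"
```

```text
0.13 [[0.6264, 0.1663], [0.6388, 0.0885]] [0.6326 0.1274] 0.07874967063685029
0.14 [[0.6261, 0.1686], [0.6375, 0.0974]] [0.6318 0.133 ] 0.07211800536405615
0.148 [[0.6259, 0.1705], [0.6364, 0.1045]] [0.6311 0.1375] 0.06681267314582083
[[0.5924618  0.17699022]
 [0.66048264 0.18656635]]
```

```bash
python3 -m jog '[{"linear":[-0.05,0,0.5],"roll":0},{"linear":[0,0,0.6],"roll":0},{"linear":[0,0,0.5],"roll":0},{"linear":[0,0,0.25],"roll":0},{"linear":[0,0,0.08],"roll":0},{"linear":[0,0,0],"roll":0},{"linear":[0,0,0],"roll":0},{"linear":[0,0,0],"roll":0}]'
python3 -m jog '[{"linear":[0,0,0],"roll":0},{"linear":[0,0,0],"roll":0},{"linear":[0,0,0],"roll":0},{"linear":[0,0,0],"roll":0},{"linear":[0,0,0],"roll":0},{"linear":[0,0,0],"roll":0},{"linear":[0,0,-0.3],"roll":0},{"linear":[0,0,-0.8],"roll":0},{"linear":[0,0,-0.9],"roll":0},{"linear":[0,0,-0.9],"roll":0},{"linear":[0,0,-0.9],"roll":0},{"linear":[0,0,-0.9],"roll":0}]' 1
python3 -c "
from h import *
go(.36,-.2,.25,9)"
```

```text
time_s: 20.7
position: [0.635, 0.1198, 0.0322]
tool_rot: [[-0.139, 0.99, 0.002], [0.99, 0.139, 0.0], [-0.0, 0.002, -1.0]]
ft_force: [-0.3, -0.3, -1.9]
grip_width: 0.0317
gripper_force: 49.5
time_s: 21.7
position: [0.6339, 0.1201, 0.222]
tool_rot: [[-0.139, 0.99, 0.001], [0.99, 0.139, 0.0], [-0.0, 0.001, -1.0]]
ft_force: [0.7, 0.5, 0.5]
grip_width: 0.0857
gripper_force: 0.0
t 21.7 at [0.6339 0.1201 0.222 ] yaw 98.0 roll 17.8 shift [-8.01  6.83 -0.7 ] n 10.53 grip 0.0857
```

```bash
python3 -m jog '[{"linear":[0,0,-0.05],"roll":1},{"linear":[0,0,-0.05],"roll":1},{"linear":[0,0,-0.05],"roll":1},{"linear":[0,0,-0.05],"roll":1},{"linear":[0,0,-0.05],"roll":1},{"linear":[0,0,-0.05],"roll":1},{"linear":[0,0,-0.05],"roll":1},{"linear":[0,0,-0.05],"roll":1},{"linear":[0,0,-0.05],"roll":1}]'
python3 -m jog '[{"linear":[0,0,0],"roll":1},{"linear":[0,0,0],"roll":1},{"linear":[0,0,0],"roll":1},{"linear":[0,0,0],"roll":1},{"linear":[0,0,0],"roll":1},{"linear":[0,0,0],"roll":1},{"linear":[0,0,0],"roll":1},{"linear":[0,0,0],"roll":1},{"linear":[0,0,0],"roll":0.8},{"linear":[0,0,0],"roll":0}]'
python3 -c "
from h import *
c=optics.calibration('wrist'); im=optics.get_image('wrist'); np.save('w11.npy',c['T']); cv2.imwrite('pics/w11.png',im[:,:,::-1])"
python3 -m jog '[{"linear":[-0.667,0.57,0],"roll":0},{"linear":[-0.667,0.57,0],"roll":0},{"linear":[-0.667,0.57,0],"roll":0},{"linear":[-0.667,0.57,0],"roll":0},{"linear":[-0.667,0.57,0],"roll":0},{"linear":[-0.667,0.57,0],"roll":0},{"linear":[-0.667,0.57,0],"roll":0},{"linear":[-0.667,0.57,0],"roll":0},{"linear":[-0.667,0.57,0],"roll":0},{"linear":[-0.667,0.57,0],"roll":0},{"linear":[-0.667,0.57,0],"roll":0},{"linear":[-0.667,0.57,0],"roll":0}]'
python3 -m jog '[{"linear":[0,0,0],"roll":0},{"linear":[0,0,0],"roll":0},{"linear":[0,0,0],"roll":0}]'
python3 - <<'E'
from h import *
c=optics.calibration("wrist"); im=optics.get_image("wrist")
a=cv2.imread("pics/w11.png"); b=im[:,:,::-1]; np.save("w12.npy",c['T'])
cv2.imwrite("pics/w12.png",np.vstack([b[:300,0:640],a[:300,0:640]]))
go(.45,-.255,.1,8)
E
```

```text
time_s: 22.45
position: [0.6341, 0.12, 0.2381]
tool_rot: [[0.605, 0.796, 0.001], [0.796, -0.605, 0.0], [0.0, 0.001, -1.0]]
ft_force: [0.3, 0.1, -0.2]
grip_width: 0.085
gripper_force: 0.0
time_s: 23.28
position: [0.6342, 0.12, 0.2379]
tool_rot: [[0.988, 0.154, 0.001], [0.154, -0.988, 0.0], [0.001, 0.0, -1.0]]
ft_force: [-0.7, 0.3, -0.3]
grip_width: 0.0852
gripper_force: 0.0
time_s: 24.33
position: [0.3596, -0.2012, 0.2375]
tool_rot: [[0.987, 0.159, 0.001], [0.159, -0.987, -0.001], [0.001, 0.001, -1.0]]
ft_force: [0.0, -0.5, -1.0]
grip_width: 0.0857
gripper_force: 0.0
time_s: 24.58
position: [0.3611, -0.2001, 0.2373]
tool_rot: [[0.988, 0.157, 0.001], [0.157, -0.988, -0.0], [0.001, 0.0, -1.0]]
ft_force: [0.1, 0.1, -0.1]
grip_width: 0.0857
gripper_force: 0.0
t 24.63 at [ 0.3613 -0.1997  0.2372] yaw 9.11 roll 0.22 shift [2.   1.68 3.43] n 2.61 grip 0.0856
```

View pics/w12.png

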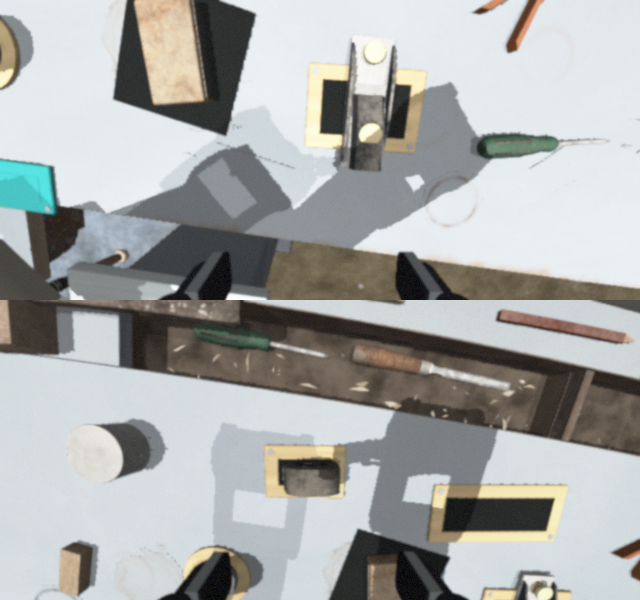

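The tape stands on its board at bottom-crop (311,476). The plane on the sanding board has ends at (352,37)/(395,40) and (341,168)/(380,170).

```bash
python3 - <<'E'
from h import *
c=optics.calibration("wrist")
def rect(n,uv,z):
    w=px2w(c,uv,z); (cx,cy),(a,b),tt=cv2.minAreaRect((w*1000).astype(np.float32)); print(n,w.mean(0).round(4),round(a),round(b),round(tt,1))
c['T']=np.load("w12.npy")
for z in (.02,.035,.04): rect('plane',[(352,37),(395,40),(381,170),(339,167)],z)
rect('sandb',[(311,62),(428,70),(416,153),(306,147)],.008)
rect('mats',[(137,3),(193,0),(206,100),(153,104)],.035)
c['T']=np.load("w11.npy")
rect('tapeb',[(265,144),(346,146),(344,199),(265,196)],.008)
print('tape',px2w(c,[(281,171),(341,171)],.03),px2w(c,[(281,171),(341,171)],.045))
rect('planeb',[(434,184),(567,186),(556,243),(428,240)],.008)
E
```

```text
plane [ 0.4542 -0.2528] 151 54 5.1
plane [ 0.4534 -0.2502] 145 52 5.1
plane [ 0.4532 -0.2493] 143 51 5.1
sandb [ 0.452  -0.2543] 101 144 6.1
mats [ 0.476  -0.0251] 104 63 10.5
tapeb [0.6344 0.1287] 72 108 6.6
tape [[0.63532404 0.15866117]
 [0.64692676 0.0844494 ]] [[0.63844683 0.15742949]
 [0.64955212 0.08639932]]
planeb [ 0.6171 -0.1491] 87 197 8.2
```

```bash
python3 -m jog '[{"linear":[0,0,0],"roll":0.52},{"linear":[0.717,0.512,0.4],"roll":0},{"linear":[0.717,0.512,0.4],"roll":0},{"linear":[0.717,0.512,0.4],"roll":0},{"linear":[0,0,0.9],"roll":0},{"linear":[0,0,0.9],"roll":0},{"linear":[0,0,0.9],"roll":0},{"linear":[0,0,0.6],"roll":0},{"linear":[0,0,0],"roll":0},{"linear":[0,0,0],"roll":0}]'
python3 -c "
from h import *
go(.4535,-.251,.009,6.5)"
python3 -m jog '[{"linear":[0,0,0.4],"roll":0},{"linear":[0,0,0.4],"roll":0},{"linear":[0,0,0.4],"roll":0},{"linear":[0,0,0],"roll":0},{"linear":[0,0,0],"roll":0},{"linear":[0,0,0],"roll":0}]'
```

```text
time_s: 25.47
position: [0.4538, -0.2507, 0.0567]
tool_rot: [[0.994, 0.114, -0.001], [0.114, -0.994, 0.001], [-0.001, -0.001, -1.0]]
ft_force: [-0.1, -0.1, 0.5]
grip_width: 0.0855
gripper_force: 0.0
t 25.47 at [ 0.4538 -0.2507  0.0567] yaw 6.53 roll 0.01 shift [-0.01  0.01  1.19] n 0.01 grip 0.0855
time_s: 25.97
position: [0.4542, -0.2522, 0.0108]
tool_rot: [[0.994, 0.112, 0.002], [0.112, -0.994, -0.002], [0.002, 0.002, -1.0]]
ft_force: [-0.2, -0.4, -0.7]
grip_width: 0.0853
gripper_force: 0.0
```

```bash
python3 -m jog '[{"linear":[0,0,0],"roll":0},{"linear":[0,0,0],"roll":0},{"linear":[0,0,0],"roll":0},{"linear":[0,0,0],"roll":0},{"linear":[0,0,0],"roll":0},{"linear":[0,0,0],"roll":0},{"linear":[0,0,0],"roll":0},{"linear":[0,0,0],"roll":0},{"linear":[0,0,0],"roll":0},{"linear":[0,0,0],"roll":0},{"linear":[0,0,0],"roll":0},{"linear":[0,0,0],"roll":0}]' -1 100
python3 -m jog '[{"linear":[0,0,-0.2],"roll":0},{"linear":[0,0,-0.5],"roll":0},{"linear":[0,0,-0.6],"roll":0},{"linear":[0,0,-0.7],"roll":0},{"linear":[0,0,0],"roll":0},{"linear":[0,0,0],"roll":0}]'
python3 -c "
from h import *
s=env.observe(); print(s['wrist_torque'],s['ft_force'])
c=optics.calibration('wrist'); im=optics.get_image('wrist'); np.save('w13.npy',c['T']); cv2.imwrite('pics/w13.png',im[:,:,::-1])
go(.616,-.15,.0108,98.8)"
```

```text
time_s: 26.97
position: [0.4535, -0.2519, 0.0101]
tool_rot: [[0.994, 0.111, 0.001], [0.111, -0.994, -0.001], [0.001, 0.001, -1.0]]
ft_force: [-2.2, 2.3, 11.0]
grip_width: 0.0492
gripper_force: 104.6
time_s: 27.47
position: [0.4533, -0.2518, 0.0895]
tool_rot: [[0.994, 0.111, 0.001], [0.111, -0.994, -0.001], [0.001, 0.001, -1.0]]
ft_force: [-0.7, 0.5, -7.3]
grip_width: 0.0491
gripper_force: 105.8
[ 0.02610389 -0.04703513  0.00947238] [-0.71305324  0.52640596 -7.25223883]
t 27.52 at [ 0.4527 -0.2513  0.0882] yaw 6.4 roll -18.48 shift [1.88 4.42 1.94] n 4.8 grip 0.0495
```

```bash
python3 -m jog '[{"linear":[0,0,0],"roll":-1},{"linear":[0,0,0],"roll":-1},{"linear":[0,0,0],"roll":-1},{"linear":[0,0,0],"roll":-1},{"linear":[0,0,0],"roll":-1},{"linear":[0,0,0],"roll":-1},{"linear":[0,0,0],"roll":-1},{"linear":[0,0,0],"roll":-1},{"linear":[0,0,0],"roll":-1},{"linear":[0,0,0],"roll":-1}]'
python3 -m jog '[{"linear":[0,0,0],"roll":-1},{"linear":[0,0,0],"roll":-1},{"linear":[0,0,0],"roll":-1},{"linear":[0,0,0],"roll":-1},{"linear":[0,0,0],"roll":-1},{"linear":[0,0,0],"roll":-1},{"linear":[0,0,0],"roll":-1},{"linear":[0,0,0],"roll":-1},{"linear":[0,0,0],"roll":-0.48}]'
python3 -m jog '[{"linear":[0.235,0.55,0],"roll":0},{"linear":[0.235,0.55,0],"roll":0},{"linear":[0.235,0.55,0],"roll":0},{"linear":[0.235,0.55,0],"roll":0},{"linear":[0.235,0.55,0],"roll":0},{"linear":[0.235,0.55,0],"roll":0},{"linear":[0.235,0.55,0],"roll":0},{"linear":[0.235,0.55,0],"roll":0},{"linear":[0,0,0],"roll":0},{"linear":[0,0,0],"roll":0},{"linear":[0,0,0],"roll":0}]'
python3 -c "
from h import *
go(.616,-.15,.0108,98.8)
s=env.observe(); print(s['wrist_torque'],s['ft_force'])
"
```

```text
time_s: 28.35
position: [0.4523, -0.251, 0.0868]
tool_rot: [[0.55, 0.835, -0.003], [0.835, -0.55, 0.003], [0.001, -0.004, -1.0]]
ft_force: [0.1, 0.7, -6.0]
grip_width: 0.0494
gripper_force: 105.8
time_s: 29.1
position: [0.4523, -0.251, 0.0868]
tool_rot: [[-0.157, 0.988, -0.003], [0.988, 0.157, 0.003], [0.004, -0.003, -1.0]]
ft_force: [-0.2, -0.0, -6.7]
grip_width: 0.0497
gripper_force: 105.8
time_s: 30.02
position: [0.6145, -0.1503, 0.0869]
tool_rot: [[-0.153, 0.988, -0.004], [0.988, 0.153, 0.001], [0.002, -0.004, -1.0]]
ft_force: [-0.0, -0.1, -6.1]
grip_width: 0.049
gripper_force: 106.4
t 30.02 at [ 0.6145 -0.1503  0.0869] yaw 98.8 roll -0.0 shift [0.   0.04 1.9 ] n 0.04 grip 0.049
[0.05427486 0.09396945 0.0283331 ] [-0.03110278 -0.07880591 -6.11334882]
```

```bash
python3 -m jog '[{"linear":[0,0.03,0.5],"roll":0},{"linear":[0,0,0.6],"roll":0},{"linear":[0,0,0.45],"roll":0},{"linear":[0,0,0.25],"roll":0},{"linear":[0,0,0.08],"roll":0},{"linear":[0,0,0],"roll":0},{"linear":[0,0,0],"roll":0},{"linear":[0,0,0],"roll":0}]'
python3 -c "
from h import *
go(.616,-.15,.0105,98.8)"
```

```text
time_s: 30.68
position: [0.6174, -0.1508, 0.015]
tool_rot: [[-0.153, 0.988, 0.002], [0.988, 0.153, -0.001], [-0.001, 0.002, -1.0]]
ft_force: [0.1, 0.0, -5.8]
grip_width: 0.0493
gripper_force: 106.3
t 30.68 at [ 0.6174 -0.1508  0.015 ] yaw 98.79 roll -0.0 shift [ 0.02 -0.03  0.11] n 0.04 grip 0.0493
```

```bash
python3 -m jog '[{"linear":[0,0,0.1],"roll":0},{"linear":[0,0,0],"roll":0},{"linear":[0,0,0],"roll":0},{"linear":[0,0,0],"roll":0}]'
python3 -m jog '[{"linear":[0,0,0],"roll":0},{"linear":[0,0,0],"roll":0},{"linear":[0,0,0],"roll":0},{"linear":[0,0,0],"roll":0},{"linear":[0,0,0],"roll":0},{"linear":[0,0,0],"roll":0},{"linear":[0,0,-0.3],"roll":0},{"linear":[0,0,-0.8],"roll":0},{"linear":[0,0,-0.9],"roll":0},{"linear":[0,0,-0.9],"roll":0},{"linear":[0,0,-0.9],"roll":0},{"linear":[0,0,-0.9],"roll":0}]' 1
python3 -m jog '[{"linear":[0,0,0],"roll":1},{"linear":[0,0,0],"roll":1},{"linear":[0,0,0],"roll":1},{"linear":[0,0,0],"roll":1},{"linear":[0,0,0],"roll":1},{"linear":[0,0,0],"roll":1},{"linear":[0,0,0],"roll":1},{"linear":[0,0,0],"roll":1},{"linear":[0,0,0],"roll":1}]'
python3 -m jog '[{"linear":[0,0,0],"roll":1},{"linear":[0,0,0],"roll":1},{"linear":[0,0,0],"roll":1},{"linear":[0,0,0],"roll":1},{"linear":[0,0,0],"roll":1},{"linear":[0,0,0],"roll":1},{"linear":[0,0,0],"roll":1},{"linear":[0,0,0],"roll":1},{"linear":[0,0,0],"roll":0.46}]'
python3 -m jog '[{"linear":[-0.554,-0.786,0],"roll":0},{"linear":[-0.554,-0.786,0],"roll":0},{"linear":[-0.554,-0.786,0],"roll":0},{"linear":[-0.554,-0.786,0],"roll":0},{"linear":[-0.554,-0.786,0],"roll":0},{"linear":[0,0,0],"roll":0},{"linear":[0,0,0],"roll":0},{"linear":[0,0,0],"roll":0}]'
python3 -c "
from h import *
c=optics.calibration('wrist'); im=optics.get_image('wrist'); np.save('w14.npy',c['T']); cv2.imwrite('pics/w14.png',im[:,:,::-1])
go(.476,-.0195,.004,11.5)"
```

```text
time_s: 31.02
position: [0.6172, -0.1505, 0.0103]
tool_rot: [[-0.153, 0.988, 0.001], [0.988, 0.153, -0.001], [-0.001, 0.001, -1.0]]
ft_force: [-0.3, -0.1, -3.1]
grip_width: 0.0495
gripper_force: 106.5
time_s: 32.02
position: [0.6164, -0.1501, 0.2007]
tool_rot: [[-0.153, 0.988, 0.001], [0.988, 0.153, -0.0], [-0.0, 0.001, -1.0]]
ft_force: [1.1, -0.4, -0.4]
grip_width: 0.0846
gripper_force: 0.0
time_s: 32.77
position: [0.6167, -0.1503, 0.1988]
tool_rot: [[0.594, 0.804, 0.001], [0.804, -0.594, -0.0], [0.0, 0.001, -1.0]]
ft_force: [1.0, -0.5, -0.5]
grip_width: 0.0855
gripper_force: 0.0
time_s: 33.52
position: [0.6167, -0.1503, 0.1988]
tool_rot: [[0.981, 0.195, 0.001], [0.195, -0.981, -0.0], [0.001, 0.0, -1.0]]
ft_force: [-0.0, 0.1, -0.3]
grip_width: 0.0856
gripper_force: 0.0
time_s: 34.18
position: [0.4774, -0.0186, 0.1987]
tool_rot: [[0.98, 0.199, 0.002], [0.199, -0.98, -0.001], [0.002, 0.001, -1.0]]
ft_force: [0.8, -0.7, -0.0]
grip_width: 0.0853
gripper_force: 0.0
t 34.23 at [ 0.4777 -0.0189  0.1983] yaw 11.48 roll -0.0 shift [-0.04  0.01  4.86] n 0.04 grip 0.0857
```

```bash
python3 -m jog '[{"linear":[-0.04,0,0.8],"roll":0},{"linear":[0,0,0.8],"roll":0},{"linear":[0,0,0.8],"roll":0},{"linear":[0,0,0.8],"roll":0},{"linear":[0,0,0.7],"roll":0},{"linear":[0,0,0.5],"roll":0},{"linear":[0,0,0.3],"roll":0},{"linear":[0,0,0.1],"roll":0},{"linear":[0,0,0],"roll":0},{"linear":[0,0,0],"roll":0}]'
python3 -m jog '[{"linear":[0,0,0],"roll":0},{"linear":[0,0,0],"roll":0},{"linear":[0,0,0],"roll":0},{"linear":[0,0,0],"roll":0},{"linear":[0,0,0],"roll":0},{"linear":[0,0,0],"roll":0},{"linear":[0,0,0],"roll":0},{"linear":[0,0,0],"roll":0}]' -1 30
python3 -m jog '[{"linear":[0,0,-0.4],"roll":0},{"linear":[0,0,-0.6],"roll":0},{"linear":[0,0,-0.6],"roll":0},{"linear":[0,0,-0.4],"roll":0},{"linear":[0,0,0],"roll":0},{"linear":[0,0,0],"roll":0}]'
python3 -c "
from h import *
go(.451,-.2545,.008,96.3)"
```

```text
time_s: 35.07
position: [0.4761, -0.0192, 0.0061]
tool_rot: [[0.98, 0.199, 0.001], [0.199, -0.98, -0.0], [0.001, 0.0, -1.0]]
ft_force: [0.1, 0.3, 1.3]
grip_width: 0.0854
gripper_force: 0.0
time_s: 35.73
position: [0.476, -0.0189, 0.0067]
tool_rot: [[0.98, 0.199, 0.002], [0.199, -0.98, -0.001], [0.002, 0.001, -1.0]]
ft_force: [-1.2, -1.2, 6.8]
grip_width: 0.0617
gripper_force: 32.8
time_s: 36.23
position: [0.4755, -0.0187, 0.0863]
tool_rot: [[0.98, 0.199, 0.002], [0.199, -0.98, -0.0], [0.002, 0.001, -1.0]]
ft_force: [0.0, -0.5, -0.9]
grip_width: 0.0613
gripper_force: 33.4
t 36.23 at [ 0.4755 -0.0187  0.0863] yaw 11.5 roll -16.96 shift [-5.79 -1.26  1.96] n 5.93 grip 0.0613
```

```bash
python3 -m jog '[{"linear":[0,0,0],"roll":-1},{"linear":[0,0,0],"roll":-1},{"linear":[0,0,0],"roll":-1},{"linear":[0,0,0],"roll":-1},{"linear":[0,0,0],"roll":-1},{"linear":[0,0,0],"roll":-1},{"linear":[0,0,0],"roll":-1},{"linear":[0,0,0],"roll":-1},{"linear":[0,0,0],"roll":-1}]'
python3 -m jog '[{"linear":[0,0,0],"roll":-1},{"linear":[0,0,0],"roll":-1},{"linear":[0,0,0],"roll":-1},{"linear":[0,0,0],"roll":-1},{"linear":[0,0,0],"roll":-1},{"linear":[0,0,0],"roll":-1},{"linear":[0,0,0],"roll":-1},{"linear":[0,0,0],"roll":-0.96}]'
python3 -m jog '[{"linear":[-0.724,-0.158,0],"roll":0},{"linear":[-0.724,-0.158,0],"roll":0},{"linear":[-0.724,-0.158,0],"roll":0},{"linear":[-0.724,-0.158,0],"roll":0},{"linear":[-0.724,-0.158,0],"roll":0},{"linear":[-0.724,-0.158,0],"roll":0},{"linear":[-0.724,-0.158,0],"roll":0},{"linear":[-0.724,-0.158,0],"roll":0},{"linear":[0,0,0],"roll":0},{"linear":[0,0,0],"roll":0},{"linear":[0,0,0],"roll":0}]'
python3 -c "
from h import *
c=optics.calibration('wrist'); im=optics.get_image('wrist'); np.save('w15.npy',c['T']); cv2.imwrite('pics/w15.png',im[:,:,::-1])
go(.451,-.2545,.0107,96.3)"
```

```text
time_s: 36.98
position: [0.4747, -0.0185, 0.0844]
tool_rot: [[0.548, 0.836, -0.002], [0.836, -0.548, 0.001], [-0.001, -0.002, -1.0]]
ft_force: [0.1, 1.0, -0.5]
grip_width: 0.0616
gripper_force: 33.4
time_s: 37.65
position: [0.4747, -0.0185, 0.0844]
tool_rot: [[-0.114, 0.993, -0.002], [0.993, 0.114, 0.001], [0.001, -0.002, -1.0]]
ft_force: [-0.5, 0.1, -0.6]
grip_width: 0.0615
gripper_force: 33.4
time_s: 38.57
position: [0.45, -0.2536, 0.0847]
tool_rot: [[-0.11, 0.994, -0.002], [0.994, 0.11, 0.002], [0.002, -0.002, -1.0]]
ft_force: [0.4, -0.4, -0.7]
grip_width: 0.0615
gripper_force: 33.4
t 38.62 at [ 0.4502 -0.2533  0.085 ] yaw 96.34 roll 0.01 shift [-0.03  0.02  1.86] n 0.04 grip 0.0615
```

```bash
python3 -m jog '[{"linear":[-0.03,0.02,0.5],"roll":0},{"linear":[0,0,0.6],"roll":0},{"linear":[0,0,0.45],"roll":0},{"linear":[0,0,0.23],"roll":0},{"linear":[0,0,0.1],"roll":0},{"linear":[0,0,0],"roll":0},{"linear":[0,0,0],"roll":0},{"linear":[0,0,0],"roll":0},{"linear":[0,0,0],"roll":0}]'
python3 -m jog '[{"linear":[0,0,0],"roll":0},{"linear":[0,0,0],"roll":0},{"linear":[0,0,0],"roll":0},{"linear":[0,0,0],"roll":0},{"linear":[0,0,0],"roll":0},{"linear":[0,0,0],"roll":0},{"linear":[0,0,-0.3],"roll":0},{"linear":[0,0,-0.8],"roll":0},{"linear":[0,0,-0.9],"roll":0},{"linear":[0,0,-0.9],"roll":0},{"linear":[0,0,-0.9],"roll":0},{"linear":[0,0,-0.9],"roll":0}]' 1
python3 -m jog '[{"linear":[-0.67,-0.43,0],"roll":0},{"linear":[-0.67,-0.43,0],"roll":0},{"linear":[-0.67,-0.43,0],"roll":0},{"linear":[-0.67,-0.43,0],"roll":0},{"linear":[-0.67,-0.43,0],"roll":0},{"linear":[-0.67,-0.43,0],"roll":0},{"linear":[-0.67,-0.43,0],"roll":0},{"linear":[0,0,0],"roll":0},{"linear":[0,0,0],"roll":0}]'
python3 - <<'E'
from h import *
a=optics.get_image("top")[:,:,::-1]; cv2.imwrite("pics/top2.png",a)
c=optics.calibration("wrist"); im=optics.get_image("wrist"); np.save("w16.npy",c['T']); cv2.imwrite('pics/w16.png',im[:,:,::-1])
cv2.imwrite("pics/fin.png",cv2.resize(a[125:255,226:492],None,fx=3,fy=3,interpolation=cv2.INTER_CUBIC))
E
```

```text
time_s: 39.37
position: [0.4517, -0.2555, 0.0109]
tool_rot: [[-0.11, 0.994, 0.001], [0.994, 0.11, -0.0], [-0.001, 0.0, -1.0]]
ft_force: [-0.6, -0.0, -1.0]
grip_width: 0.0614
gripper_force: 33.4
time_s: 40.37
position: [0.4511, -0.2553, 0.2004]
tool_rot: [[-0.11, 0.994, -0.0], [0.994, 0.11, 0.0], [0.0, -0.0, -1.0]]
ft_force: [0.7, -0.4, -0.1]
grip_width: 0.0851
gripper_force: 0.0
time_s: 41.12
position: [0.3515, -0.4562, 0.198]
tool_rot: [[-0.107, 0.994, -0.0], [0.994, 0.107, 0.001], [0.001, -0.0, -1.0]]
ft_force: [-0.3, 0.4, -0.1]
grip_width: 0.0852
gripper_force: 0.0
```

View pics/fin.png

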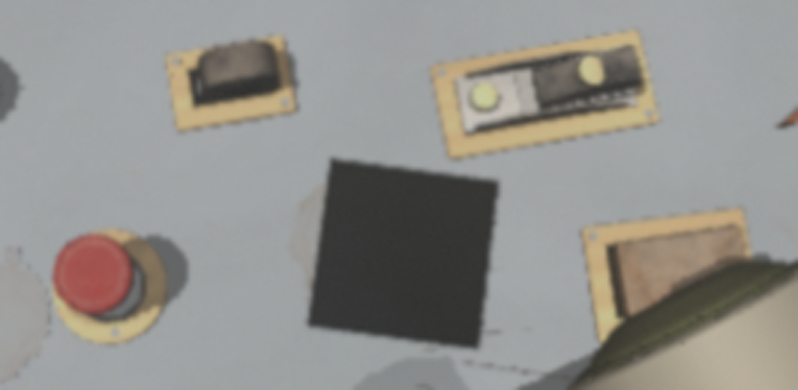

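Everything is on its own board. The tape looks slightly shifted towards −y along its length. I'll quantify it.

```bash
python3 - <<'E'
from h import *
c=optics.calibration("top"); f=lambda p:[(226+(x+.5)/3-.5,125+(y+.5)/3-.5) for x,y in p]
def pr(n,p,z): w=px2w(c,f(p),z); print(n,w.round(4).tolist(),w.mean(0).round(4))
pr('tapeb',[(167,54),(284,36),(297,112),(178,131)],.008)
pr('tape base front',[(193,104),(280,92)],.010)
pr('tape mid',[(197,75),(279,67)],.045)
pr('planeb',[(431,66),(638,29),(660,122),(451,159)],.008)
pr('plane',[(460,80),(638,46),(643,95),(468,132)],.038)
pr('jarlid',[(93,273)],.107); pr('jarb',[(110,287)],.008)
pr('sandb TL,TR',[(583,229),(746,208)],.008); pr('sand TL,TR',[(612,243),(742,226)],.038)
# wrist views, tape after placement
w=optics.calibration("wrist"); w['T']=np.load("w14.npy"); print(w2px(w,[[.6164,-.15,.008],[.634,.1287,.008]]))
E
```

```text
tapeb [[0.6597, 0.1866], [0.673, 0.0817], [0.6028, 0.0718], [0.5888, 0.1774]] [0.6311 0.1294]
tape base front [[0.6124, 0.1636], [0.621, 0.0864]] [0.6167 0.125 ]
tape mid [[0.6287, 0.1566], [0.6336, 0.0859]] [0.6312 0.1213]
planeb [[0.6415, -0.0482], [0.6715, -0.2356], [0.5855, -0.2493], [0.5567, -0.0622]] [ 0.6138 -0.1489]
plane [[0.6197, -0.0698], [0.6466, -0.2265], [0.6026, -0.2277], [0.5735, -0.0745]] [ 0.6106 -0.1496]
jarlid [[0.4514, 0.2359]] [0.4514 0.2359]
jarb [[0.4516, 0.2383]] [0.4516 0.2383]
sandb TL,TR [[0.4915, -0.1749], [0.5063, -0.3207]] [ 0.4989 -0.2478]
sand TL,TR [[0.4742, -0.1925], [0.4858, -0.3056]] [ 0.48   -0.2491]
[[452.76441873  82.55342967]
 [201.60964988   7.0033616 ]]
```

Measured offsets are jar about 2 mm, plane about 3 mm, sanding block about 2 mm and tape about 7–8 mm. All are inside the 15 mm limit, the angles fit, and the arm is clear. I'll hand in.

```bash
python3 -c "
from rig import env
print(env.close_job())"
```

```text
the job is handed in; nothing more can be done
None
```

The job is handed in after about 41 s of robot time: all four things stand on their own boards, by my camera measurements within 2–8 mm of centre (the tape is the farthest off), and the tin of nails was not touched. No verdict came back.

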